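# Ink the stamp, index the ornament under it and hold the dial at the third notch

### The job

Slide the carrier by its upright handle until the square ink pad is centred under the stamp, push the spring-return dial's paddle down past its first two notches to the third to ink the stamp (not on to the end stop), and let the dial spring all the way back. Then slide the carrier until the round wooden ornament on it is centred under the stamp, push the paddle down to the third notch again and finish while still holding it there against the spring. Do not disturb the jar, the bowl, the spare disc or the spoon.

Things in the scene. Friction and masses are not known exactly. Their poses are not given: they have to be found in the camera images.
- press: Grey hand stamping press fixed to the table, place and yaw vary (0.2 rad). Origin on the table under the stamp's axis, z up, -x side to the robot. In mm: base plate x -125..165, y -235..135, 15 thick; column x 120..160, y -35..35, up to 170; from it an overarm 32 wide, z 105..135, runs to the ram guide (diameter 36, z 103..137) around the stamp's axis. Dial at its -y side.
- stamp (a point): Centre of the lower face of the round rubber stamp (diameter 30 mm) at the foot of the steel ram, whose 16 mm thick top shows above the overarm up to 172 mm. At rest 84 mm above the table; goes 6 mm down per notch of the dial, to 66 mm (on the pad or ornament) at the third. Only moves vertically.
- pad (a point): Centre of the top of the square ink pad (56 x 56 mm, black case with grey fabric), 66 mm above the table, fixed on the carrier. In the carrier's axes (parallel to the press's) it lies 165 mm in +x and 45 mm in -y from the handle.
- ornament (a point): Centre of the top of the round wooden ornament (diameter 50 mm, 9 mm thick, small hanging hole near its edge), 66 mm above the table, fixed on the carrier, 130 mm in +x and 45 mm in +y from the handle.
- handle (a point): Centre of the top of the upright black handle post (diameter 20 mm, z 57 to 107 mm) on the robot-side tongue (30 mm wide, top z 57) of the aluminium carrier. The carrier plate (110 x 170 mm, top z 57) slides on crossed rails along the press's x and y without turning and stays where left; moving it takes about 2 N plus 8 N per m/s on each axis.
- carrier (a joint): Position of the carrier along the press's x, m, stops at -0.045 and 0.045. Pad under the stamp at -0.015, ornament at 0.020.
- cross_slide (a joint): Position of the carrier along the press's y, m, stops at -0.060 and 0.060. Pad under the stamp at 0.045, ornament at -0.045.
- dial (a joint): Angle of the dial, rad: 0 at rest (paddle arm pointing to the press's -x and 0.4 rad upward), growing as the paddle is pushed down. Notches (click feel) at 0.2, 0.4, 0.6; end stop 0.76. Springs back to 0 from anywhere when let go. Push needed at the paddle: about 8 to 10 N at a notch, 4 to 6 N about 0.05 rad before it, 13 to 15 N about 0.05 rad past it.
- dial_axis (a point): Centre of the dial disc (black, diameter 64 mm, 18 mm thick) on its horizontal axis, parallel to the press's y, 120 mm above the table, at x 40, y -180 mm in the press's axes. A 12 mm thick upright bracket (y -214..-202, x 15..65, up to z 155 mm) stands outside it, with small brass studs at the notch angles.
- paddle (a point): Centre of the upper face of the flat black paddle (42 mm along the arm, 32 mm wide, 8 mm thick) at the end of the dial's arm, 115 mm from the dial axis, and 4 mm off the arm's centre line. At angle q its height is 120 + 115 sin(0.4 - q) + 4 cos(0.4 - q) mm: about 168 mm at rest, 101 mm at the third notch. It is pushed from above with closed fingers and slides a little along them.
- jar: Glass jar with steel lid, diameter 70, height 100 mm, standing loose to the press's left (+y); origin under its centre. Leave alone.
- bowl: White ceramic bowl, diameter 120, height 50 mm, loose; origin under its centre. Leave alone.
- spare_disc: Spare loose wooden disc, diameter 50, 9 mm thick, flat on the table before the dial; origin under its centre. Leave alone.
- spoon: Wooden spoon lying loose at the right. Leave alone.

How it is judged:
On the way, in this order (a step that is already met when the one before it is completed fails the run):
1. the ink pad is centred under the stamp (within 8 mm) and the dial is at its third notch (0.52 to 0.69) (horizontal distance between stamp and pad below 0.008 m and value of joint dial between 0.52 and 0.69 rad), for 0.2 s.
2. the dial has sprung back to rest (below 0.05) (value of joint dial below 0.05 rad), for 0.1 s.
3. the ornament is centred under the stamp (within 5 mm) with the dial at rest (horizontal distance between stamp and ornament below 0.005 m and value of joint dial below 0.05 rad), for 0.2 s.
At the end, for the whole second after the job is handed in: Ornament within 5 mm of the stamp's axis, the dial steady at its third notch (0.52 to 0.69 rad), pushed there by the robot with more than 3 N, through the last second (horizontal distance between stamp and ornament below 0.005 m and value of joint dial between 0.52 and 0.69 rad and velocity of joint dial between -0.1 and 0.1 rad/s and contact force between any of the fingers, the arm and dial above 3 N); the arm keeps its last pose, push and grip.
It fails at once if a bystander (jar, bowl, spare disc, spoon) was moved more than 30 mm (distance of any of jar, bowl, spare_disc, spoon from where it was at the start of the episode above 0.03 m).
It also fails if it takes over 72 s, if anything falls off the work surface, if the arm or the gripper's body presses on something with over 40 N, if the wrist force passes 120 N, or if a joint passes its speed limit or range.

### The arm

A 7-joint arm with a two-finger parallel gripper is mounted at the origin on the work surface. World frame = base frame: x ahead of the robot, y to its left, z up, the work surface at z = 0. Lengths are in m, angles in rad, forces in N, time in s.
With the tool pointing down it reaches from about 0.4 to 0.85 m from the base axis. Payload 10.4 kg.
Tool frame: the origin (TCP) lies at the very end of the fingers, on their centre line; the grasp point (between the pads) lies r.pinch_z behind it (r.pinch_z is the distance from the TCP to the grasp point, in m); z points along the fingers, x is the direction in which the jaws open and shut, and the axes are right-handed (so a half turn about z gives the same grasp; the last joint's range is limited). The gripper opens to 87 mm and grips with 3 to 60 N. Pads are 19 mm wide; open, the fingers measure 117 mm over their backs; the gripper's body (75 mm by 190 mm) begins 51 mm behind the grasp point.
Start: joints at [1.244, 0.332, -0.065, 1.46, 0.022, 1.35, -0.088], TCP at [0.187, -0.596, 0.223] pointing down, gripper open.
Joint ranges: [-2.6, 2.6], [-0.5, 2.12], [-1.47, 1.34], [0.16, 2.42], [-1.27, 4.41], [0.06, 2.06], [-2.6, 2.6]. Speed limits (rad/s): [2.22, 2.22, 2.79, 2.79, 3.14, 3.14, 3.14].

### API

Orientations are given as a unit quaternion [x, y, z, w].
In Python, from bench import r gives the robot as it stands.
- The arm moves only by the tool carry_out, never from a script. Its argument "increments" is text: rows parted by semicolons, each of 7 numbers parted by spaces: the turn, a rotation vector about the tool's x, y, z in degrees, then the shift along the tool's x, y, z in m, then the finger opening in m, from 0 to 0.087. A call has exactly 5 rows; each row is the pose to reach, as a shift and turn from the pose measured when the call began, along the tool's axes at that moment; what a row does not reach only later rows make up. A row lasts 1/8 s, in which the tool goes at most 62.5 mm and 10.7 degrees, less where a joint would pass 70% of its speed; a pose out of reach is approached as far as the arm can. A call with a gripper value outside its range is refused whole. The fingers move at their own pace and stop on an object; "squeeze" is the grip in N (left out, the last holds). Time passes only in rows, so rows that repeat a pose let the fingers close, or fill a call up. It gives the time, the measured TCP pose, the force and the opening at its end, in the units of the state.
- r.read_state(): the state, without advancing time (a new reading comes with each control period).
- r.camera(name): name is "scene" or "top" or "wrist"; returns (picture, depth): 400x640x3 uint8, blue, green, red; 400x640 float32, m along the optical axis (not along the pixel's ray), 0 where there is no reading.
- r.camera_model(name): a dict with "K" (3x3 intrinsics, pixels), "k1" (the pictures are not rectified: a ray, as slopes to the right and down, at radius r is drawn at 1 + k1 r^2 times it, then the intrinsics apply), "extrinsics" (4x4, takes a point from camera to world coordinates). Camera axes: x right, y down, z forward; pixel columns grow to the right and rows downward; lengths in m; the calibration is good to about 2 mm. A picture is of the moment at which its call begins: read the wrist's pose just before it. camera_model takes no time and is no camera call; for the wrist camera it gives the pose at the moment of the call.
- r.close_job(): hands the job in, once; it reports no verdict.
The state is a dict: "time": time; "joint_positions": joint angles; "joint_vel": joint speeds; "joint_torque": joint torques, N m; "ee_pos": TCP position; "eef_rot": TCP orientation; "ft_force": force on the tool from outside, world axes, zero at the start; "torque": the same for the moment, N m; "width": finger opening in m.
Only numpy, scipy, OpenCV 4.12 (cv2) and the standard library are available. Lean on these libraries where they do the work, as an engineer would, in place of code of your own. Each camera call takes 0.05 s, during which the arm holds its last target.

## Working session

There is one attempt and no reset: what is moved stays moved. The work goes in short steps, Python scripts to look and compute and a tool call to move; the robot and the scene stay as the last step left them, time stands still between calls to the robot, and variables do not carry over. Pictures are saved under pics/ and viewed, and the job is handed in when it is done.

Besides the shell and the picture viewer there is one more tool, called after ">>>" in YAML: its name, and indented under it one key for each argument. carry_out: Moves the arm, as the interface text tells. Its arguments: {"type":"object","properties":{"increments":{"type":"string"},"squeeze":{"type":"number"}},"required":["increments"]}

```bash
ls; mkdir -p pics
python3 - <<'E'
from bench import r
import cv2,numpy as np
s=r.read_state();print(s, r.pinch_z)
for n in ["scene","top"]:
    p,d=r.camera(n);cv2.imwrite(f"pics/{n}0.png",p);np.save(f"{n}0.npy",d);print(n,r.camera_model(n))
E
```

```text
pics
{'time': 0.0, 'joint_positions': array([ 1.24441369,  0.33289067, -0.06470678,  1.46097116,  0.02158541,
        1.34988849, -0.08849723]), 'joint_vel': array([-0.00068709,  0.00135393,  0.00084117, -0.00034116,  0.0004164 ,
       -0.00051799,  0.0015729 ]), 'joint_torque': array([-9.22500271e-05, -6.23256326e+01,  2.47239880e-02, -3.89906859e+01,
       -6.12621219e-02,  3.95403779e-02,  6.64520394e-05]), 'ee_pos': array([ 0.18684026, -0.59600053,  0.22172796]), 'eef_rot': array([ 8.05964455e-01, -5.91963480e-01, -6.04432028e-04, -4.11812374e-04]), 'ft_force': array([ 0.17623322,  0.55028485, -0.81484089]), 'torque': array([0.00054624, 0.05617053, 0.02643489]), 'width': 0.08669144861019243} 0.0187
scene {'K': array([[393.57804455,   0.        , 322.1086558 ],
       [  0.        , 393.57804455, 193.33690986],
       [  0.        ,   0.        ,   1.        ]]), 'k1': -0.013943422388806513, 'extrinsics': array([[ 0.7753814 ,  0.51939471, -0.35918354,  1.02238488],
       [ 0.63141171, -0.64679643,  0.42775416, -0.5025192 ],
       [-0.01014538, -0.55846532, -0.82946583,  1.03586676],
       [ 0.        ,  0.        ,  0.        ,  1.        ]])}
top {'K': array([[416.19972531,   0.        , 321.17364637],
       [  0.        , 416.19972531, 197.79983924],
       [  0.        ,   0.        ,   1.        ]]), 'k1': -0.03663118546472907, 'extrinsics': array([[-0.01989524, -0.99342294,  0.11276097,  0.47753966],
       [-0.999623  ,  0.01763024, -0.02104857, -0.01282762],
       [ 0.01892212, -0.11313723, -0.99339918,  1.17425495],
       [ 0.        ,  0.        ,  0.        ,  1.        ]])}
```

View pics/scene0.png

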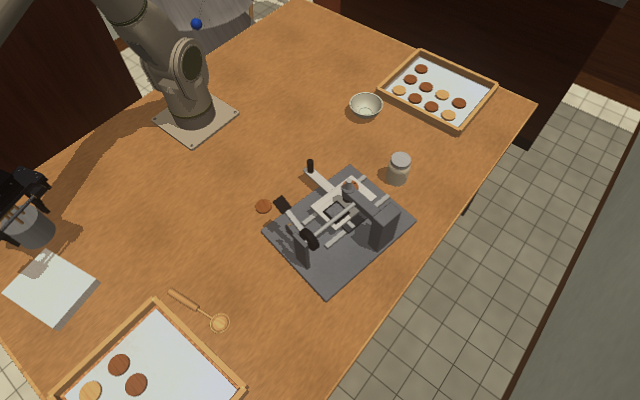

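View pics/top0.png

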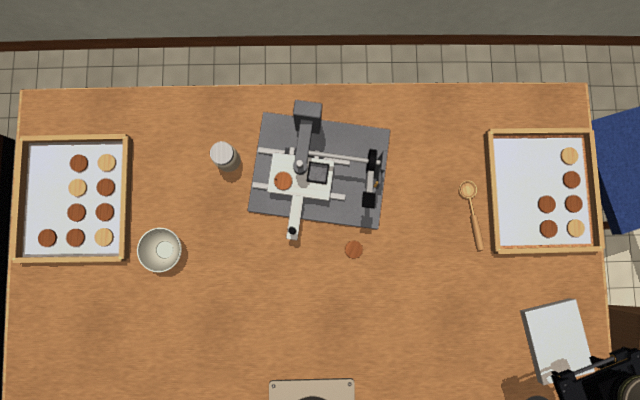

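```bash
python3 - <<'E'
import cv2
p=cv2.imread("pics/top0.png")[90:270,230:410]
cv2.imwrite("pics/top0c.png",cv2.resize(p,(720,720)[:2],interpolation=cv2.INTER_CUBIC)[:600] if 0 else cv2.resize(p,(600,600),interpolation=cv2.INTER_CUBIC))
E
cat > h.py <<'E'
import numpy as np,cv2
from bench import r
def px(name,pts,z,m=None):
    m=m or r.camera_model(name);K=m["K"];E=m["extrinsics"]
    out=[]
    for u,v in np.atleast_2d(pts):
        q=cv2.undistortPoints(np.array([[[u,v]]],float),K,np.array([m["k1"],0,0,0,0.]))[0,0]
        d=E[:3,:3]@np.array([q[0],q[1],1]);o=E[:3,3]
        out.append(o+d*(z-o[2])/d[2])
    return np.array(out)
def cloud(name,d,m=None):
    m=m or r.camera_model(name);K=m["K"];E=m["extrinsics"]
    h,w=d.shape;g=np.stack(np.meshgrid(np.arange(w),np.arange(h)),-1).reshape(-1,1,2).astype(float)
    q=cv2.undistortPoints(g,K,np.array([m["k1"],0,0,0,0.]))[:,0]
    P=np.c_[q,np.ones(len(q))]*d.reshape(-1,1)
    return (P@E[:3,:3].T+E[:3,3]).reshape(h,w,3)
E
```

```text
(no output)
```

View pics/top0c.png

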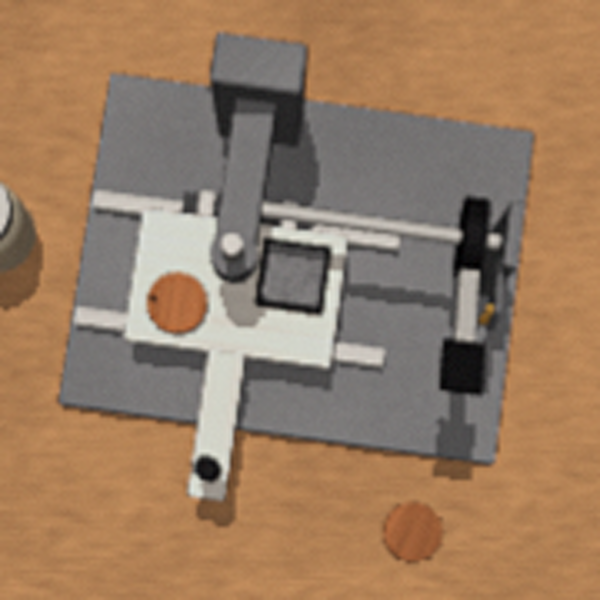

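Run:
```python
from h import *
from scipy.optimize import least_squares
c=lambda u,v:(230+(u+.5)*.3-.5,90+(v+.5)*.3-.5)
P={'handle':(207,467,.107),'orn':(177,302,.066),'pad':(294,276,.066),'ram':(232,247,.172),'c1':(112,73,.015),'c2':(535,132,.015),'c3':(493,463,.015),'c4':(62,404,.015),'paddle':(463,366,.168),'disc':(413,531,.009)}
W={k:px('top',[c(a,b)],z)[0] for k,(a,b,z) in P.items()}
for k,w in W.items(): print(k,w.round(4))
M={'ram':(0,0),'c1':(.165,.135),'c2':(.165,-.235),'c3':(-.125,-.235),'c4':(-.125,.135),'paddle':(.04-.115*np.cos(.4)+.004*np.sin(.4)*-1,-.18)}
def res(t):
    x,y,a,jx,jy=t;R=np.array([[np.cos(a),-np.sin(a)],[np.sin(a),np.cos(a)]])
    mm=dict(M);h=np.array([-.15+jx,0+jy]);mm['handle']=h;mm['orn']=h+[.13,.045];mm['pad']=h+[.165,-.045]
    return np.concatenate([R@np.array(mm[k])+[x,y]-W[k][:2] for k in mm]),list(mm)
s=least_squares(lambda t:res(t)[0],[.5,0,0,0,0]);print(s.x)
for k,e in zip(res(s.x)[1],res(s.x)[0].reshape(-1,2)):print(k,(e*1e3).round(1))
```

```text
handle [0.5178 0.0414 0.107 ]
orn [0.6527 0.0661 0.066 ]
pad [ 0.6723 -0.0287  0.066 ]
ram [0.676  0.0179 0.172 ]
c1 [0.8612 0.1239 0.015 ]
c2 [ 0.8038 -0.2395  0.015 ]
c3 [ 0.52  -0.193  0.015]
c4 [0.5761 0.1666 0.015 ]
paddle [ 0.5857 -0.1496  0.168 ]
disc [ 0.4648 -0.1249  0.009 ]
[ 0.67817059  0.01729404 -0.15480632 -0.01284168 -0.00098363]
ram [ 2.1 -0.6]
c1 [0.8 1.3]
c2 [ 1.2 -0.9]
c3 [-1.6 -2.7]
c4 [-0.6  3.3]
paddle [-1.9 -0.5]
handle [-0.7  0. ]
orn [-0.2 -0.2]
pad [0.9 0.2]
```

```bash
cat >> h.py <<'E'
from scipy.spatial.transform import Rotation as Ro
S0=np.array([.6782,.0173]);YAW=-.1548
def press(x,y,S=S0,a=YAW): return np.array([np.cos(a)*x-np.sin(a)*y,np.sin(a)*x+np.cos(a)*y])+S
def down(th): # tool x at world angle th
    return Ro.from_matrix(np.array([[np.cos(th),np.sin(th),0],[np.sin(th),-np.cos(th),0],[0,0,-1]]))
TH=YAW-np.pi/2
def inc(p,th=TH,show=True):
    s=r.read_state();R=Ro.from_quat(s['eef_rot']);
    t=R.inv().apply(np.array(p)-s['ee_pos']);w=(R.inv()*down(th)).as_rotvec(degrees=True)
    print('t',round(s['time'],2),'pos',s['ee_pos'].round(4),'F',s['ft_force'].round(1),'w',round(s['width'],4),'th',np.degrees(np.arctan2(*R.as_matrix()[[1,0],0])).round(2))
    print('-> rot',w.round(2),'shift',t.round(4))
E
python3 - <<'E'
from h import *
inc([.518,.041,.2])
E
```

```text
t 0.1 pos [ 0.1869 -0.5961  0.2219] F [-0.3 -0.2  0.2] w 0.0872 th -72.59
-> rot [2.000e-02 7.000e-02 2.628e+01] shift [-0.5088 -0.5066  0.0225]
```

>>> carry_out:
  increments: "0 0 3 -0.03 -0.03 0 0.087; 0 0 6 -0.07 -0.07 0 0.087; 0 0 9 -0.11 -0.11 0 0.087; 0 0 12 -0.15 -0.15 0 0.087; 0 0 15 -0.19 -0.19 0 0.087"
  squeeze: 30

```text
time: 0.72
ee_pos: [0.3118, -0.3561, 0.2219]
eef_rot: [0.721, -0.693, -0.001, -0.0]
ft_force: [0.3, -0.5, 0.7]
width: 0.0866
```

Run:
```python
from h import *
inc([.518,.041,.2])
```

```text
t 0.72 pos [ 0.3118 -0.3561  0.2219] F [ 0.3 -0.5  0.7] w 0.0866 th -87.69
-> rot [ 0.05  0.07 11.18] shift [-0.3884 -0.2221  0.0222]
```

>>> carry_out:
  increments: "0 0 3 -0.047 -0.027 0 0.087; 0 0 6 -0.094 -0.054 0.0 0.087; 0 0 8 -0.141 -0.081 0 0.087; 0 0 10 -0.188 -0.108 0 0.087; 0 0 11.2 -0.235 -0.135 0 0.087"

```text
time: 1.35
ee_pos: [0.4376, -0.1142, 0.222]
eef_rot: [-0.65, 0.76, 0.001, 0.0]
ft_force: [1.5, -0.4, 1.0]
width: 0.0869
```

Run:
```python
from h import *
inc([.518,.041,.18])
```

```text
t 1.35 pos [ 0.4376 -0.1142  0.222 ] F [ 1.5 -0.4  1. ] w 0.0869 th -98.95
-> rot [ 0.05  0.05 -0.08] shift [-0.1657 -0.0553  0.0421]
```

>>> carry_out:
  increments: "0 0 0 -0.04 -0.014 0 0.087; 0 0 0 -0.08 -0.028 0.01 0.087; 0 0 0 -0.12 -0.042 0.02 0.087; 0 0 0 -0.15 -0.052 0.03 0.087; 0 0 0 -0.166 -0.055 0.042 0.087"

```text
time: 1.98
ee_pos: [0.518, 0.0432, 0.1795]
eef_rot: [-0.65, 0.76, 0.001, 0.0]
ft_force: [-0.2, -0.0, 0.3]
width: 0.0875
```

Run:
```python
from h import *
inc([.518,.041,.08])
m=r.camera_model("wrist");p,d=r.camera("wrist");cv2.imwrite("pics/w1.png",p);np.save("w1.npy",d);np.savez("w1m.npz",**m)
p,d=r.camera("scene");cv2.imwrite("pics/s1.png",p)
```

```text
t 1.98 pos [0.518  0.0432 0.1795] F [-0.2 -0.   0.3] w 0.0875 th -98.85
-> rot [0.07 0.09 0.02] shift [ 0.0023 -0.0004  0.0995]
```

View pics/w1.png

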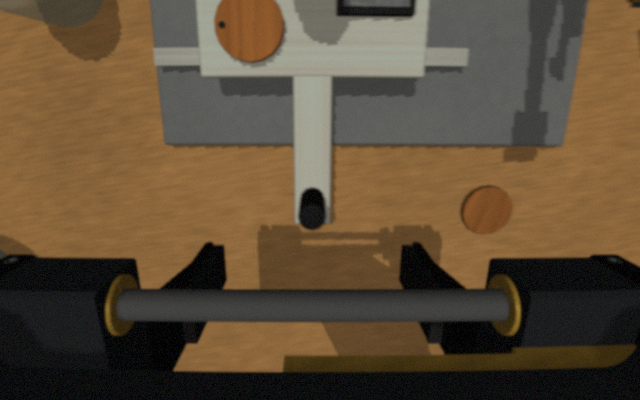

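Run:
```python
from h import *
m=dict(np.load("w1m.npz"));m['k1']=float(m['k1'])
print(px('wrist',[(312,213)],.107,m),px('wrist',[(312,200)],.057,m))
b=px('wrist',[(165,145),(564,145)],.015,m);print(b,np.arctan2(*(b[0]-b[1])[[0,1]]*[-1,1]))
print('orn',px('wrist',[(250,26)],.066,m))
print(px('wrist',[(205,75),(425,75)],.057,m))
p=cv2.imread('pics/w1.png');cv2.imwrite('pics/w1c.png',cv2.resize(p[0:240,140:600],None,fx=1.7,fy=1.7,interpolation=3))
p=cv2.imread('pics/s1.png');cv2.imwrite('pics/s1c.png',cv2.resize(p[120:320,230:440],None,fx=3,fy=3,interpolation=3))
```

```text
[[0.52003196 0.04331545 0.107     ]] [[0.51492568 0.04419688 0.057     ]]
[[ 0.5752027   0.17103833  0.015     ]
 [ 0.51979266 -0.19273268  0.015     ]] -0.15115931677794409
orn [[0.65069657 0.06747707 0.066     ]]
[[ 0.62442816  0.10902162  0.057     ]
 [ 0.5990852  -0.05519518  0.057     ]]
```

View pics/s1c.png

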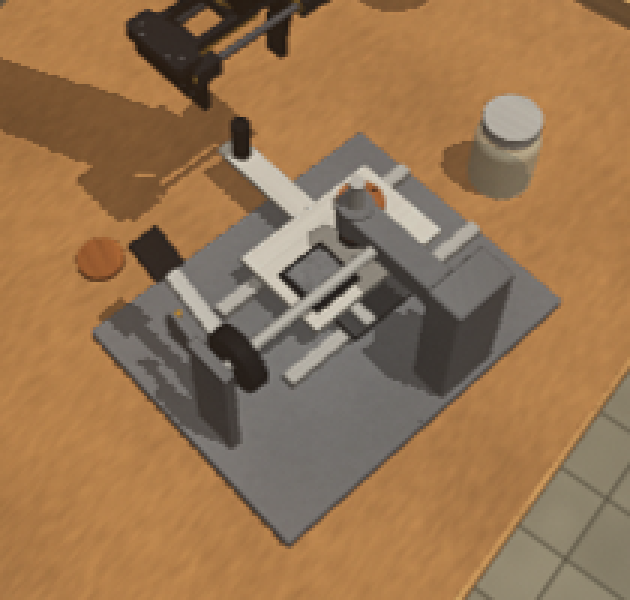

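View pics/w1c.png

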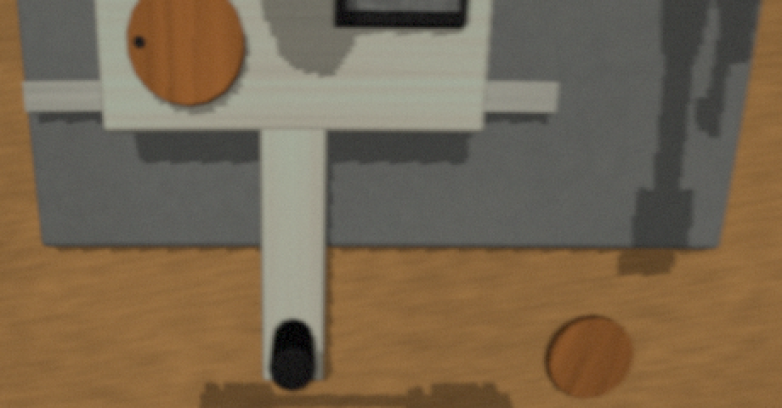

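Run:
```python
from h import *
inc([.519,.0425,.078])
```

```text
t 2.08 pos [0.517  0.0432 0.1787] F [-0.4 -0.3 -1. ] w 0.0872 th -98.78
-> rot [0.2  0.09 0.09] shift [ 0.0005 -0.0024  0.1007]
```

>>> carry_out:
  increments: "0 0 0 0 -0.0024 0.02 0.087; 0 0 0 0 -0.0024 0.05 0.087; 0 0 0 0.0 -0.0024 0.08 0.087; 0 0 0 0.0 -0.0024 0.1 0.087; 0 0 0 0 -0.0024 0.1 0.087"

```text
time: 2.7
ee_pos: [0.518, 0.0418, 0.0778]
eef_rot: [-0.651, 0.759, 0.003, -0.002]
ft_force: [-0.9, -0.4, 0.2]
width: 0.087
```

>>> carry_out:
  increments: "0 0 0 0 0 0 0.05; 0 0 0 0 0 0 0.03; 0 0 0 0 0 0 0.018; 0 0 0 0 0 0 0.01; 0 0 0 0 0 0 0.01"
  squeeze: 30

```text
time: 3.32
ee_pos: [0.518, 0.0419, 0.0779]
eef_rot: [-0.651, 0.759, 0.003, -0.002]
ft_force: [0.5, -0.8, 0.4]
width: 0.045
```

Run:
```python
from h import *
inc([.519,.0425,.078])
p,d=r.camera("top");cv2.imwrite("pics/t2.png",cv2.resize(p[90:270,230:410],(600,600),interpolation=3))
```

```text
t 3.33 pos [0.518  0.0419 0.0779] F [ 0.5 -0.8  0.4] w 0.045 th -98.83
-> rot [0.34 0.04 0.04] shift [-0.0008 -0.0009 -0.0001]
```

View pics/t2.png

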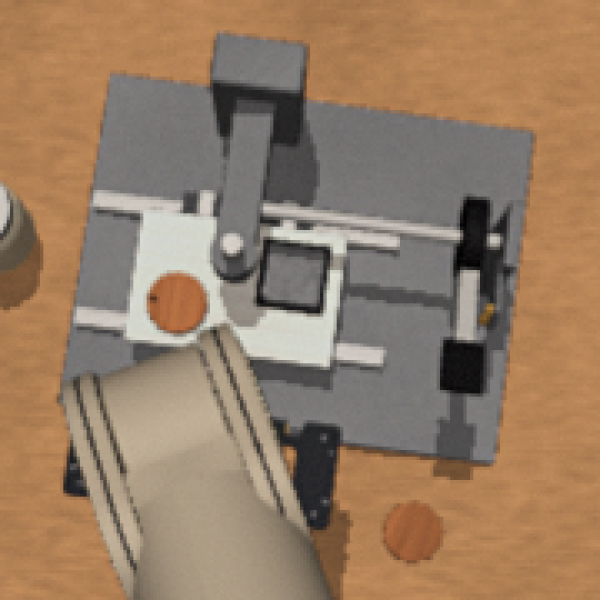

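>>> carry_out:
  increments: "0 0 0 0 0 0 0.01; 0 0 0 0 0 0 0.01; 0 0 0 0 0 0 0.01; 0 0 0 0 0 0 0.01; 0 0 0 0 0 0 0.01"

```text
time: 4.0
ee_pos: [0.518, 0.042, 0.0779]
eef_rot: [-0.651, 0.759, 0.003, -0.002]
ft_force: [-0.6, 1.8, -0.9]
width: 0.0196
```

Run:
```python
from h import *
s=r.read_state()
inc(s['ee_pos']+[.0051,.0458,0])
```

```text
t 4.0 pos [0.518  0.042  0.0779] F [-0.6  1.8 -0.9] w 0.0196 th -98.82
-> rot [0.35 0.05 0.05] shift [-0.046   0.002   0.0001]
```

>>> carry_out:
  increments: "0 0 0 -0.01 0.0005 0 0.01; 0 0 0 -0.022 0.001 0 0.01; 0 0 0 -0.035 0.0015 0 0.01; 0 0 0 -0.046 0.002 0 0.01; 0 0 0 -0.046 0.002 0 0.01"

```text
time: 4.62
ee_pos: [0.5229, 0.09, 0.0779]
eef_rot: [-0.652, 0.759, 0.003, -0.001]
ft_force: [0.3, 2.8, -1.8]
width: 0.0193
```

Run:
```python
from h import *
inc([.518+.0051,.042+.0458,.0779])
p,d=r.camera("top");cv2.imwrite("pics/t3.png",cv2.resize(p[90:270,230:410],(600,600),interpolation=3))
p,d=r.camera("scene");cv2.imwrite('pics/s3.png',cv2.resize(p[120:320,230:440],None,fx=3,fy=3,interpolation=3))
inc([.518+.0051,.042+.0458,.0779])
```

```text
t 4.62 pos [0.5229 0.09   0.0779] F [ 0.3  2.8 -1.8] w 0.0193 th -98.68
-> rot [0.36 0.14 0.19] shift [ 0.0021 -0.0005  0.    ]
t 4.72 pos [0.5227 0.0888 0.0779] F [-1.1  1.8  0. ] w 0.0192 th -98.76
-> rot [0.39 0.11 0.11] shift [ 0.001  -0.0005 -0.    ]
```

View pics/t3.png

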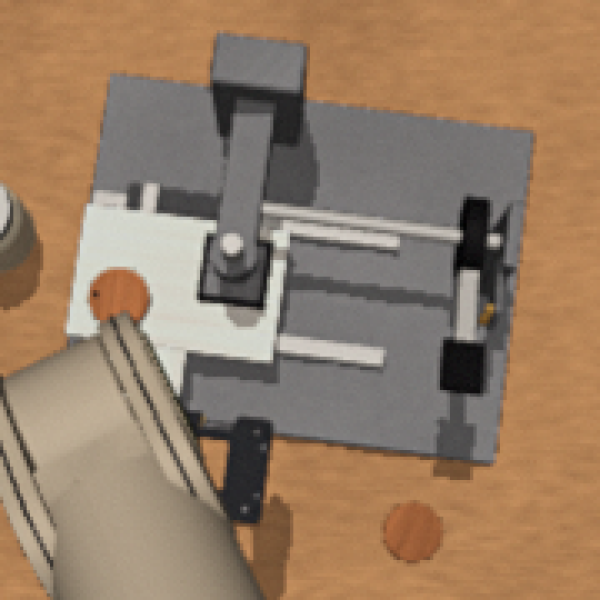

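View pics/s3.png

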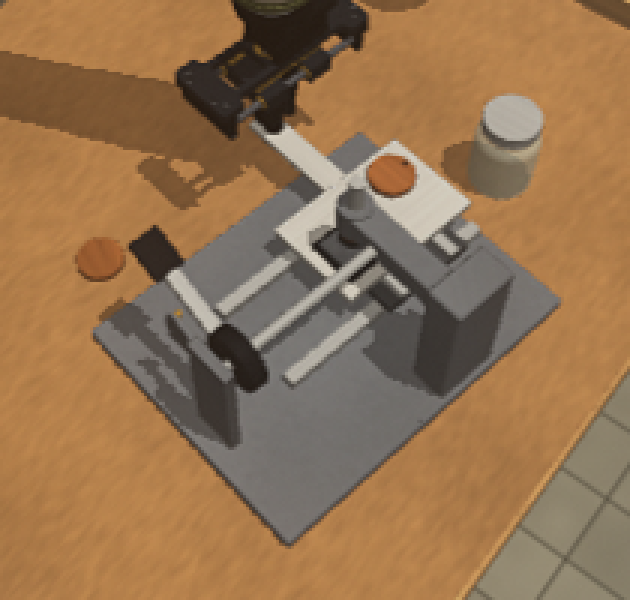

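Run:
```python
from h import *
c=lambda u,v:(230+(u+.5)*.3-.5,90+(v+.5)*.3-.5)
a=px('top',[c(234,268),c(120,297)],.066);print(a)
q=px('top',[c(177,302)],.066);print('moved',a[1]-q)
R=np.array([[np.cos(YAW),-np.sin(YAW)],[np.sin(YAW),np.cos(YAW)]])
print('pad in press',(a[0,:2]-S0)@R,'from orn',(a[1,:2]-S0)@R+[.035,-.09])
```

```text
[[0.67972681 0.01974515 0.066     ]
 [0.65754648 0.11200614 0.066     ]]
moved [[0.00487499 0.04591105 0.        ]]
pad in press [0.00113156 0.00265131] from orn [-8.57859829e-06  3.89265498e-04]
```

>>> carry_out:
  increments: "0 0 0 0 0 0 0.02; 0 0 0 0 0 0 0.03; 0 0 0 0 0 0 0.045; 0 0 0 0 0 0 0.06; 0 0 0 0 0 0 0.06"

```text
time: 5.35
ee_pos: [0.5227, 0.0888, 0.0779]
eef_rot: [-0.651, 0.759, 0.003, -0.002]
ft_force: [-1.0, -0.9, -0.1]
width: 0.0515
```

>>> carry_out:
  increments: "0 0 0 0 0 -0.01 0.06; 0 0 0 0 0 -0.03 0.06; 0 0 0 0 0 -0.06 0.06; 0 0 0 0 0 -0.1 0.03; 0 0 0 0 0 -0.13 0.0"

```text
time: 5.98
ee_pos: [0.524, 0.0888, 0.2113]
eef_rot: [-0.651, 0.759, 0.002, -0.0]
ft_force: [-0.3, 0.0, -0.2]
width: 0.0468
```

Run:
```python
from h import *
print(press(-.069,-.18))
inc([*press(-.069,-.18),.205])
```

```text
[ 0.58227223 -0.14990904]
t 5.97 pos [0.524  0.0888 0.2113] F [-0.3  0.  -0.2] w 0.0468 th -98.74
-> rot [0.24 0.14 0.13] shift [ 0.2271 -0.0939  0.0053]
```

>>> carry_out:
  increments: "0 0 0 0.04 -0.018 0 0; 0 0 0 0.09 -0.038 0 0; 0 0 0 0.14 -0.058 0 0; 0 0 0 0.19 -0.079 0 0; 0 0 0 0.227 -0.094 0.005 0"

```text
time: 6.6
ee_pos: [0.583, -0.1527, 0.2073]
eef_rot: [-0.651, 0.76, 0.001, 0.0]
ft_force: [0.6, -0.2, 0.1]
width: 0.0024
```

Run:
```python
from h import *
p,d=r.camera("top");cv2.imwrite("pics/t4.png",cv2.resize(p[90:270,230:410],(600,600),interpolation=3))
p,d=r.camera("scene");cv2.imwrite('pics/s4.png',cv2.resize(p[120:320,230:440],None,fx=3,fy=3,interpolation=3))
inc([*press(-.069,-.18),.18])
```

```text
t 6.7 pos [ 0.5822 -0.1557  0.2057] F [-0.4 -0.  -0.5] w 0.0008 th -99.14
-> rot [ 0.23  0.06 -0.27] shift [-0.0057  0.0007  0.0257]
```

View pics/t4.png

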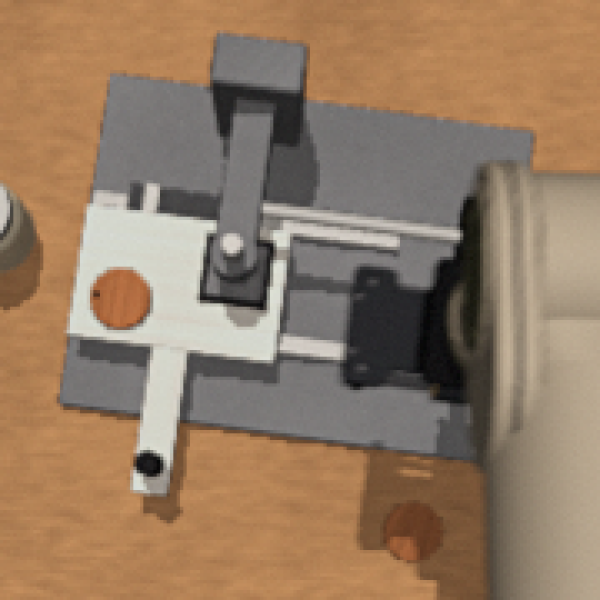

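View pics/s4.png

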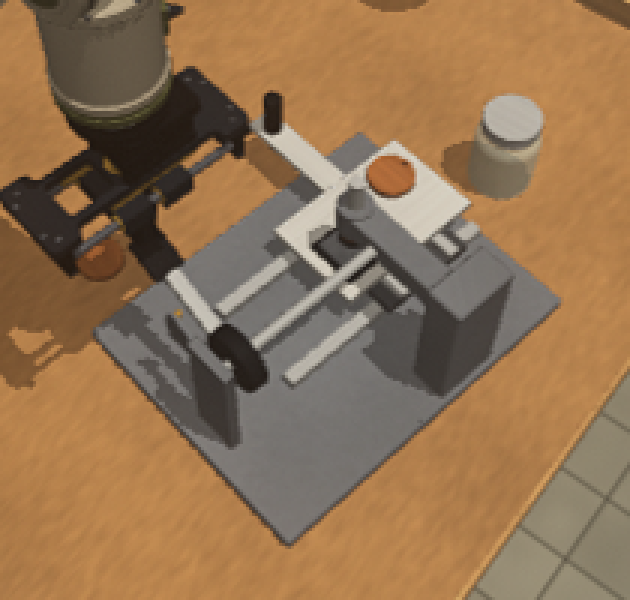

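Run:
```python
from h import *
c=lambda u,v:(230+(u+.5)*.3-.5,90+(v+.5)*.3-.5)
R=np.array([[np.cos(YAW),-np.sin(YAW)],[np.sin(YAW),np.cos(YAW)]])
print((px('top',[c(149,463)],.107)[0,:2]-S0)@R+[.165,-.045],(px('top',[c(121,298)],.066)[0,:2]-S0)@R+[.035,-.09])
inc([*press(-.069,-.18),.178])
```

```text
[-0.00017619 -0.00142733] [-0.00070539 -0.00053145]
t 6.7 pos [ 0.5822 -0.1557  0.2057] F [-0.4 -0.  -0.5] w 0.0008 th -99.14
-> rot [ 0.23  0.06 -0.27] shift [-0.0057  0.0007  0.0277]
```

>>> carry_out:
  increments: "0 0 0 -0.002 0 0.005 0; 0 0 0 -0.004 0.0005 0.012 0; 0 0 0 -0.0057 0.0007 0.02 0; 0 0 0 -0.0057 0.0007 0.0277 0; 0 0 0 -0.0057 0.0007 0.0277 0"

```text
time: 7.32
ee_pos: [0.5818, -0.1495, 0.1772]
eef_rot: [-0.649, 0.761, 0.002, -0.001]
ft_force: [0.1, -0.5, -0.1]
width: 0.0009
```

Run:
```python
from h import *
inc([*press(-.069,-.18),.125])
```

```text
t 7.33 pos [ 0.5818 -0.1495  0.1772] F [ 0.1 -0.5 -0.1] w 0.0009 th -99.11
-> rot [ 0.31  0.06 -0.24] shift [ 0.0004 -0.0008  0.0522]
```

>>> carry_out:
  increments: "0 0 0 0 -0.001 0.01 0; 0 0 0 0 -0.001 0.02 0; 0 0 0 0 -0.001 0.03 0; 0 0 0 0 -0.001 0.04 0; 0 0 0 0 -0.001 0.05 0"

```text
time: 7.95
ee_pos: [0.5824, -0.1497, 0.1275]
eef_rot: [-0.649, 0.761, 0.002, -0.002]
ft_force: [-4.3, 0.0, 6.0]
width: 0.0001
```

Run:
```python
from h import *
inc([*press(-.069,-.18),.103])
p,d=r.camera("scene");cv2.imwrite('pics/s5.png',cv2.resize(p[120:320,230:440],None,fx=3,fy=3,interpolation=3))
```

```text
t 7.95 pos [ 0.5824 -0.1497  0.1275] F [-4.3  0.   6. ] w 0.0001 th -99.12
-> rot [ 0.31  0.03 -0.25] shift [ 0.0002 -0.      0.0245]
```

View pics/s5.png

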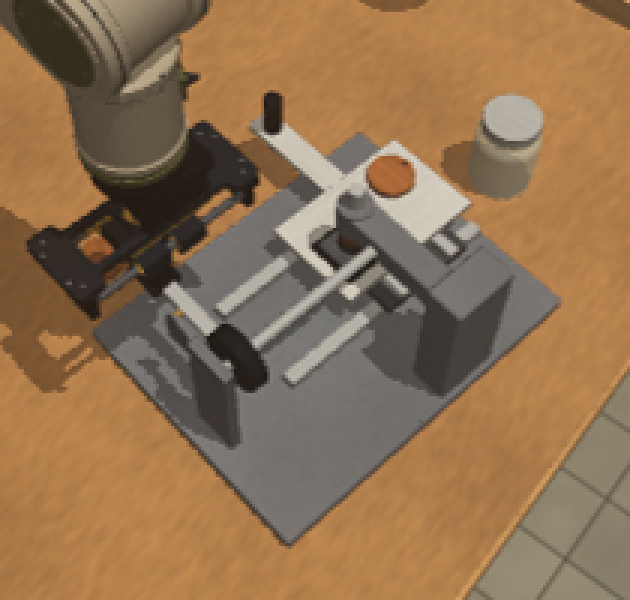

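>>> carry_out:
  increments: "0 0 0 0 0 0.006 0; 0 0 0 0 0 0.012 0; 0 0 0 0 0 0.018 0; 0 0 0 0 0 0.0245 0; 0 0 0 0 0 0.0245 0"

```text
time: 8.62
ee_pos: [0.5837, -0.1499, 0.1033]
eef_rot: [-0.649, 0.761, 0.001, -0.001]
ft_force: [-0.9, -0.6, 12.9]
width: 0.0006
```

>>> carry_out:
  increments: "0 0 0 0 0 0 0; 0 0 0 0 0 0 0; 0 0 0 0 0 0 0; 0 0 0 0 0 0 0; 0 0 0 0 0 0 0"

```text
time: 9.25
ee_pos: [0.5837, -0.1499, 0.1044]
eef_rot: [-0.649, 0.761, 0.001, -0.001]
ft_force: [-4.2, 0.9, 9.9]
width: 0.0004
```

Run:
```python
from h import *
inc([*press(-.069,-.18),.103])
m=r.camera_model('scene')
p,d=r.camera("scene");cv2.imwrite('pics/s6.png',cv2.resize(p[160:270,270:370],None,fx=5,fy=5,interpolation=3))
p,d=r.camera("top");cv2.imwrite("pics/t6.png",cv2.resize(p[90:270,230:410],(600,600),interpolation=3))
C=cloud('top',d)
c=lambda u,v:(int(230+u*.3),int(90+v*.3))
u,v=c(232,247);print('ram top z',C[v-2:v+3,u-2:u+3,2].round(4))
d0=np.load('top0.npy');print('before',cloud('top',d0)[v-2:v+3,u-2:u+3,2].round(4))
```

```text
t 9.25 pos [ 0.5837 -0.1499  0.1044] F [-4.2  0.9  9.9] w 0.0004 th -99.13
-> rot [ 0.13  0.01 -0.26] shift [0.0002 0.0014 0.0014]
ram top z [[0.1493 0.1561 0.1563 0.1534 0.1547]
 [0.152  0.1567 0.1549 0.1526 0.1558]
 [0.1559 0.1554 0.1544 0.1556 0.1546]
 [0.1555 0.157  0.1514 0.1555 0.1538]
 [0.1412 0.1529 0.1535 0.1548 0.1573]]
before [[0.1747 0.1724 0.1714 0.1722 0.1702]
 [0.174  0.173  0.1759 0.1756 0.1746]
 [0.1693 0.1737 0.1748 0.1735 0.1742]
 [0.1619 0.1702 0.172  0.176  0.1707]
 [0.1464 0.1588 0.1664 0.1635 0.1615]]
```

View pics/s6.png

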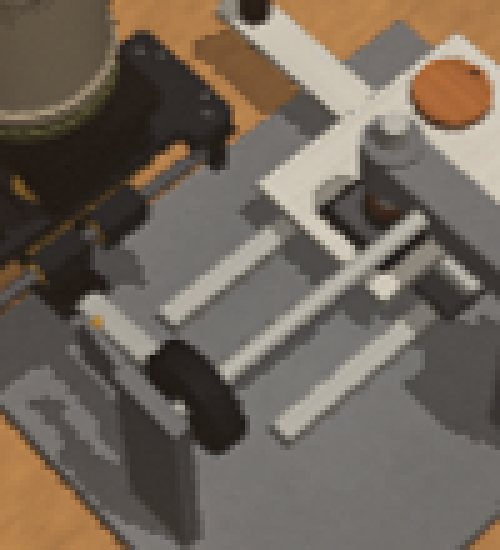

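>>> carry_out:
  increments: "0 0 0 0 0 -0.015 0; 0 0 0 0 0 -0.035 0; 0 0 0 0 0 -0.055 0; 0 0 0 0 0 -0.08 0; 0 0 0 0 0 -0.105 0"

```text
time: 9.98
ee_pos: [0.5839, -0.1499, 0.2107]
eef_rot: [-0.649, 0.761, 0.001, -0.001]
ft_force: [-0.4, -0.4, 0.2]
width: 0.0004
```

Run:
```python
from h import *
p,d=r.camera("scene");cv2.imwrite('pics/s7.png',cv2.resize(p[120:320,230:440],None,fx=3,fy=3,interpolation=3))
p,d=r.camera("top");cv2.imwrite("pics/t7.png",cv2.resize(p[90:270,230:410],(600,600),interpolation=3))
C=cloud('top',d)
c=lambda u,v:(int(230+u*.3),int(90+v*.3))
u,v=c(232,247);print('ram top z',np.median(C[v-2:v+3,u-2:u+3,2]))
inc([.5231,.0878,.2])
```

```text
ram top z 0.17111729507667794
t 10.07 pos [ 0.5852 -0.15    0.2127] F [0.6 0.2 1. ] w 0.0002 th -99.14
-> rot [-0.13 -0.02 -0.27] shift [-0.225   0.0991  0.0124]
```

View pics/s7.png

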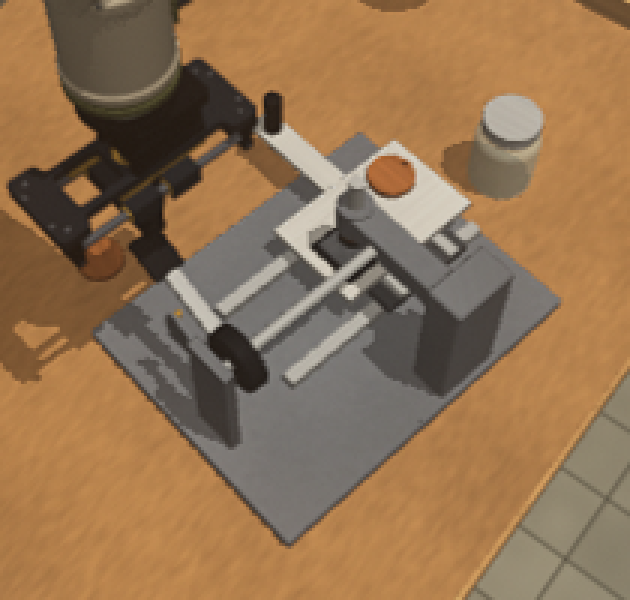

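View pics/t7.png

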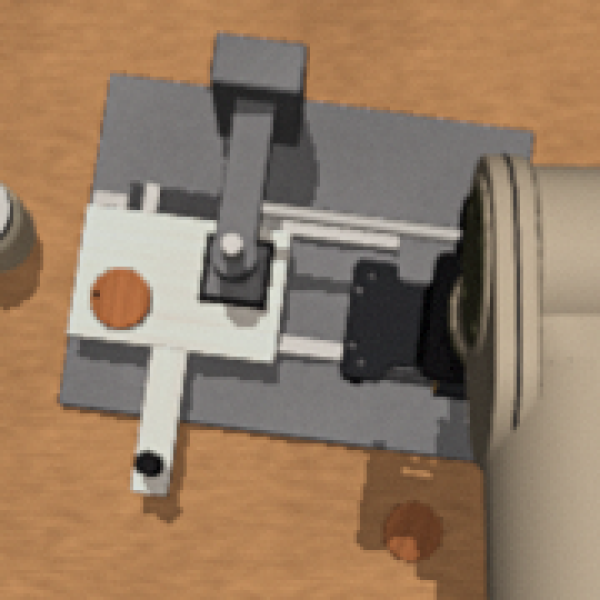

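>>> carry_out:
  increments: "0 0 0 -0.04 0.018 0 0.03; 0 0 0 -0.09 0.04 0 0.06; 0 0 0 -0.14 0.062 0 0.07; 0 0 0 -0.19 0.084 0.005 0.07; 0 0 0 -0.224 0.099 0.012 0.07"

```text
time: 10.7
ee_pos: [0.522, 0.0895, 0.2001]
eef_rot: [-0.649, 0.76, -0.001, 0.001]
ft_force: [-0.2, -0.5, -0.2]
width: 0.0423
```

>>> carry_out:
  increments: "0 0 0 0 0 0 0.07; 0 0 0 0 0 0 0.07; 0 0 0 0 0 0 0.07; 0 0 0 0 0 0 0.07; 0 0 0 0 0 0 0.07"

```text
time: 11.32
ee_pos: [0.5221, 0.0889, 0.2001]
eef_rot: [-0.649, 0.761, -0.001, 0.001]
ft_force: [-0.2, 0.2, -0.3]
width: 0.0699
```

Run:
```python
from h import *
inc([.523,.0875,.078])
```

```text
t 11.32 pos [0.5221 0.0889 0.2001] F [-0.2  0.2 -0.3] w 0.0699 th -99.06
-> rot [-0.12 -0.01 -0.19] shift [ 0.0013 -0.0008  0.1221]
```

>>> carry_out:
  increments: "0 0 0 0.001 -0.0008 0.03 0.07; 0 0 0 0.001 -0.0008 0.06 0.07; 0 0 0 0.001 -0.0008 0.09 0.07; 0 0 0 0.001 -0.0008 0.122 0.07; 0 0 0 0.001 -0.0008 0.122 0.04"

```text
time: 11.95
ee_pos: [0.5215, 0.0873, 0.0763]
eef_rot: [-0.649, 0.761, 0.0, -0.001]
ft_force: [-0.1, -0.0, 1.1]
width: 0.0654
```

>>> carry_out:
  increments: "0 0 0 0 0 0 0.03; 0 0 0 0 0 0 0.01; 0 0 0 0 0 0 0.01; 0 0 0 0 0 0 0.01; 0 0 0 0 0 0 0.01"
  squeeze: 30

```text
time: 12.58
ee_pos: [0.5217, 0.0876, 0.0765]
eef_rot: [-0.649, 0.761, 0.0, -0.001]
ft_force: [0.2, -0.3, 1.0]
width: 0.0191
```

>>> carry_out:
  increments: "0 0 0 0 0 0 0.01; 0 0 0 0 0 0 0.01; 0 0 0 0 0 0 0.01; 0 0 0 0 0 0 0.01; 0 0 0 0 0 0 0.01"

```text
time: 13.2
ee_pos: [0.5217, 0.0875, 0.0765]
eef_rot: [-0.649, 0.761, 0.0, -0.001]
ft_force: [-0.2, 0.3, 0.7]
width: 0.0192
```

Run:
```python
from h import *
s=r.read_state()
R=np.array([[np.cos(YAW),-np.sin(YAW)],[np.sin(YAW),np.cos(YAW)]])
inc(s['ee_pos']+np.r_[R@[.0355,-.0895],0])
p,d=r.camera("top");cv2.imwrite("pics/t8.png",cv2.resize(p[90:270,230:410],(600,600),interpolation=3))
```

```text
t 13.2 pos [0.5217 0.0875 0.0765] F [-0.2  0.3  0.7] w 0.0192 th -99.06
-> rot [ 0.08 -0.03 -0.19] shift [ 0.0894 -0.0358 -0.    ]
```

View pics/t8.png

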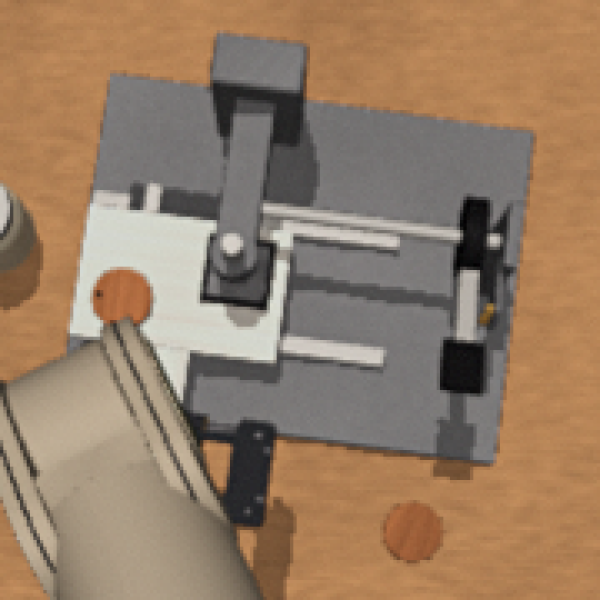

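```bash
cat >> h.py <<'E'
RP=np.array([[np.cos(YAW),-np.sin(YAW)],[np.sin(YAW),np.cos(YAW)]])
def orn(f):
    p=cv2.imread(f);h=cv2.cvtColor(p,cv2.COLOR_BGR2HSV)
    m=((h[...,0]<14)&(h[...,1]>130)&(h[...,2]>60)).astype(np.uint8)
    m=cv2.morphologyEx(m,cv2.MORPH_OPEN,np.ones((7,7)))
    n,l,st,ce=cv2.connectedComponentsWithStats(m)
    for i in range(1,n):
        if st[i,4]>1500:
            u,v=ce[i];w=px('top',[(230+(u+.5)*.3-.5,90+(v+.5)*.3-.5)],.066)[0,:2]
            print(f,st[i],ce[i].round(1),'press',((w-S0)@RP).round(4))
E
python3 - <<'E'
from h import *
for f in ['top0c','t4','t7','t8']: orn(f'pics/{f}.png')
E
```

```text
pics/top0c.png [ 149  275   56   57 2593] [176.6 303. ] press [-0.0336  0.0444]
pics/top0c.png [ 383  502   61   62 3020] [412.4 531.8] press [-0.1898 -0.1675]
pics/t4.png [  93  270   57   57 2614] [120.4 298.4] press [-0.0361  0.0899]
pics/t4.png [ 380  500   64   63 3211] [412.3 530.9] press [-0.1892 -0.1673]
pics/t7.png [  93  270   57   57 2626] [120.4 298.2] press [-0.036   0.0899]
pics/t7.png [ 383  497   61   67 3181] [412.5 530.8] press [-0.1891 -0.1674]
pics/t8.png [  94  270   56   53 2432] [121.7 296.4] press [-0.0344  0.0891]
pics/t8.png [ 383  500   60   63 3016] [412.3 531.4] press [-0.1895 -0.1674]
```

>>> carry_out:
  increments: "0 0 0 0.015 -0.006 0 0.01; 0 0 0 0.035 -0.014 0 0.01; 0 0 0 0.058 -0.023 0 0.01; 0 0 0 0.078 -0.031 0 0.01; 0 0 0 0.089 -0.0358 0 0.01"

```text
time: 13.88
ee_pos: [0.5431, -0.0068, 0.0765]
eef_rot: [-0.649, 0.761, 0.001, -0.001]
ft_force: [-2.3, 3.1, 2.9]
width: 0.0187
```

>>> carry_out:
  increments: "0 0 0 0 0 0 0.01; 0 0 0 0 0 0 0.01; 0 0 0 0 0 0 0.01; 0 0 0 0 0 0 0.01; 0 0 0 0 0 0 0.01"

```text
time: 14.5
ee_pos: [0.5431, -0.0065, 0.0765]
eef_rot: [-0.649, 0.761, 0.001, -0.001]
ft_force: [1.1, -1.6, -0.9]
width: 0.0193
```

Run:
```python
from h import *
s=r.read_state()
inc(np.r_[np.array([.5217,.0875])+RP@[.0355,-.089],.0765])
p,d=r.camera("top");cv2.imwrite("pics/t9.png",cv2.resize(p[90:270,230:410],(600,600),interpolation=3))
p,d=r.camera("scene");cv2.imwrite('pics/s9.png',cv2.resize(p[120:320,230:440],None,fx=3,fy=3,interpolation=3))
orn('pics/t9.png')
```

```text
t 14.5 pos [ 0.5431 -0.0065  0.0765] F [ 1.1 -1.6 -0.9] w 0.0193 th -99.08
-> rot [ 0.1  -0.02 -0.21] shift [-0.0006  0.0001  0.    ]
pics/t9.png [ 400  500   44   60 1898] [421.8 528. ] press [-0.1858 -0.1745]
```

View pics/t9.png

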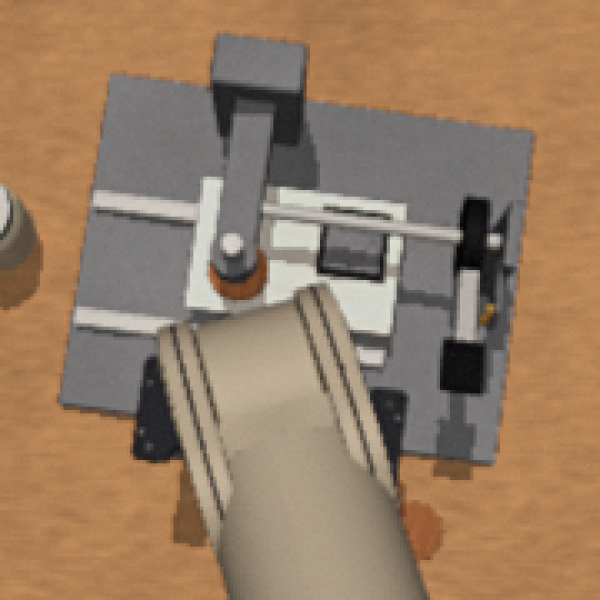

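View pics/s9.png

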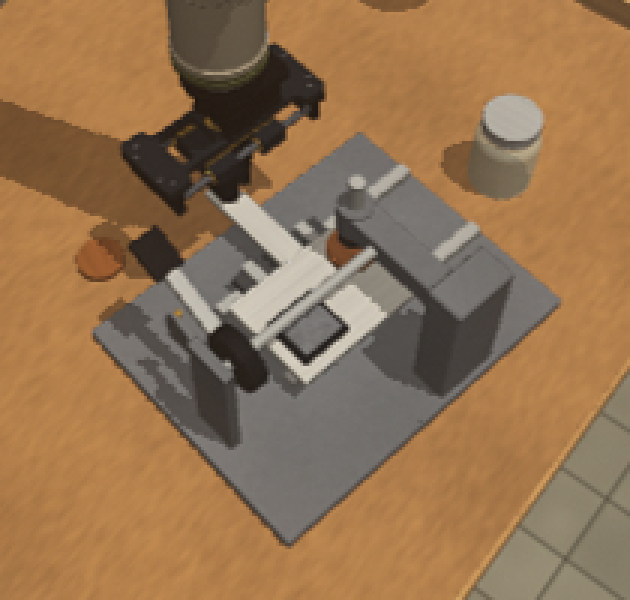

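>>> carry_out:
  increments: "0 0 0 0 0 0 0.02; 0 0 0 0 0 0 0.03; 0 0 0 0 0 0 0.045; 0 0 0 0 0 0 0.06; 0 0 0 0 0 0 0.06"

```text
time: 15.22
ee_pos: [0.543, -0.0065, 0.0765]
eef_rot: [-0.649, 0.761, 0.001, -0.001]
ft_force: [-0.5, 1.0, 0.5]
width: 0.0518
```

>>> carry_out:
  increments: "0 0 0 0 0 -0.01 0.06; 0 0 0 0 0 -0.03 0.06; 0 0 0 0 0 -0.06 0.06; 0 0 0 0 0 -0.1 0.03; 0 0 0 0 0 -0.13 0.0"

```text
time: 15.85
ee_pos: [0.5438, -0.0062, 0.2099]
eef_rot: [-0.649, 0.761, -0.0, 0.0]
ft_force: [0.8, 0.2, 0.7]
width: 0.047
```

Run:
```python
from h import *
inc([*press(-.069,-.18),.205])
```

```text
t 15.85 pos [ 0.5438 -0.0062  0.2099] F [0.8 0.2 0.7] w 0.047 th -99.06
-> rot [-0.05  0.   -0.19] shift [ 0.1358 -0.0606  0.005 ]
```

>>> carry_out:
  increments: "0 0 0 0.03 -0.013 0 0; 0 0 0 0.06 -0.027 0 0; 0 0 0 0.09 -0.04 0 0; 0 0 0 0.12 -0.053 0 0; 0 0 0 0.132 -0.0606 0.005 0"

```text
time: 16.48
ee_pos: [0.5833, -0.1481, 0.2063]
eef_rot: [-0.648, 0.762, -0.001, 0.001]
ft_force: [-0.7, 0.6, 0.5]
width: 0.0024
```

>>> carry_out:
  increments: "0 0 0 0 0 0 0; 0 0 0 0 0 0 0; 0 0 0 0 0 0 0; 0 0 0 0 0 0 0; 0 0 0 0 0 0 0"

```text
time: 17.1
ee_pos: [0.5833, -0.1478, 0.2064]
eef_rot: [-0.648, 0.761, -0.001, 0.001]
ft_force: [-1.1, -0.1, -0.6]
width: 0.0002
```

Run:
```python
from h import *
inc([*press(-.069,-.18),.178])
p,d=r.camera("top");cv2.imwrite("pics/t10.png",cv2.resize(p[90:270,230:410],(600,600),interpolation=3))
p,d=r.camera("scene");cv2.imwrite("pics/s10raw.png",p);cv2.imwrite('pics/s10.png',cv2.resize(p[160:260,290:390],None,fx=6,fy=6,interpolation=3))
```

```text
t 17.1 pos [ 0.5833 -0.1478  0.2064] F [-1.1 -0.1 -0.6] w 0.0002 th -99.18
-> rot [-0.15 -0.03 -0.31] shift [0.0022 0.0007 0.0284]
```

View pics/t10.png

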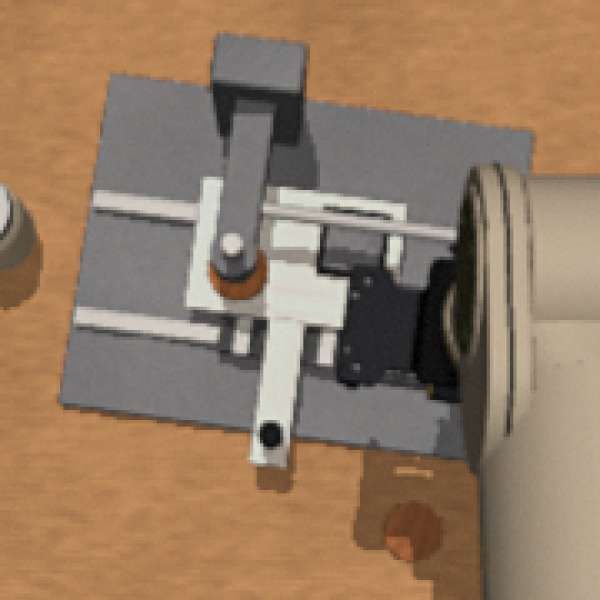

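View pics/s10.png

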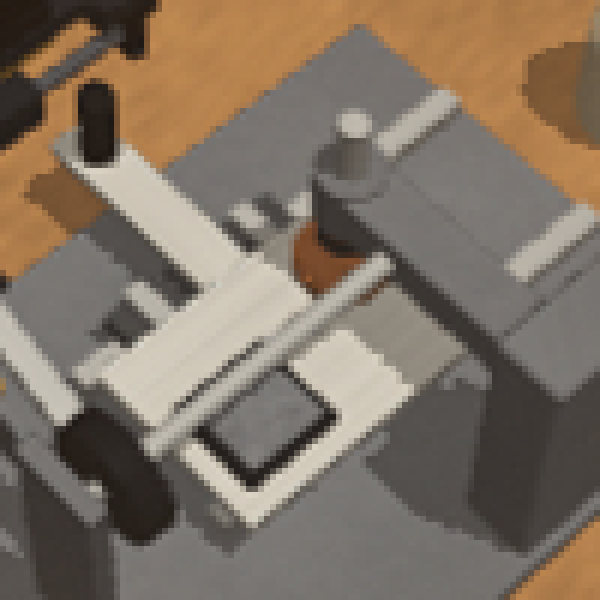

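Run:
```python
from h import *
c=lambda u,v:(230+(u+.5)*.3-.5,90+(v+.5)*.3-.5)
P=lambda u,v,z:((px('top',[c(u,v)],z)[0,:2]-S0)@RP*1e3).round(1)
def hc(f,u,v):
    g=cv2.cvtColor(cv2.imread(f),cv2.COLOR_BGR2GRAY)[v-22:v+22,u-17:u+18]
    m=cv2.moments((g<55).astype(np.uint8),True);return u-17+m['m10']/m['m00'],v-22+m['m01']/m['m00']
for f,u,v in [('top0c',207,467),('t7',149,463),('t10',270,433)]:
    a=hc(f'pics/{f}.png',u,v);print(f,a,P(*a,.107))
print('pad',P(354,242,.066),'orn~',P(238.5,270,.066),'ram',P(232,247,.172),'orn bottom',P(238,299,.066))
# scene camera: predict pixel of ornament rim & pad corners
m=r.camera_model('scene');E=np.linalg.inv(m['extrinsics'])
def proj(pts):
    q,_=cv2.projectPoints(np.array(pts,float),cv2.Rodrigues(E[:3,:3])[0],E[:3,3],m['K'],np.array([m['k1'],0,0,0,0.]));return q[:,0]
W=lambda x,y,z:[*press(x,y),z]
pts=[W(.035+a,-.09+b,.066) for a,b in[(-.028,-.028),(.028,-.028),(.028,.028)]]+[W(0,0,.172),W(-.13,-.045,.107)]
t=np.linspace(0,6.28,80);pts2=[W(.025*np.cos(k),.025*np.sin(k),.066) for k in t]
im=cv2.imread('pics/s10raw.png');b=cv2.resize(im[160:260,290:390],None,fx=6,fy=6,interpolation=3)
for (u,v),col in [(x,(0,0,255)) for x in proj(pts)]+[(x,(0,255,0)) for x in proj(pts2)]:
    cv2.circle(b,(int((u-290+.5)*6),int((v-160+.5)*6)),1,col,-1)
cv2.imwrite('pics/s10o.png',b)
```

```text
top0c (207.41370558375635, 469.0) [-163.6   -1.4]
t7 (148.88195991091314, 464.3028953229399) [-166.2   43.5]
t10 (270.1165803108808, 434.9896373056995) [-131.3  -45.5]
pad [ 35.8 -90.9] orn~ [ 0.  -1.2] ram [-2.2  0.2] orn bottom [-23.6  -4.1]
```

View pics/s10o.png

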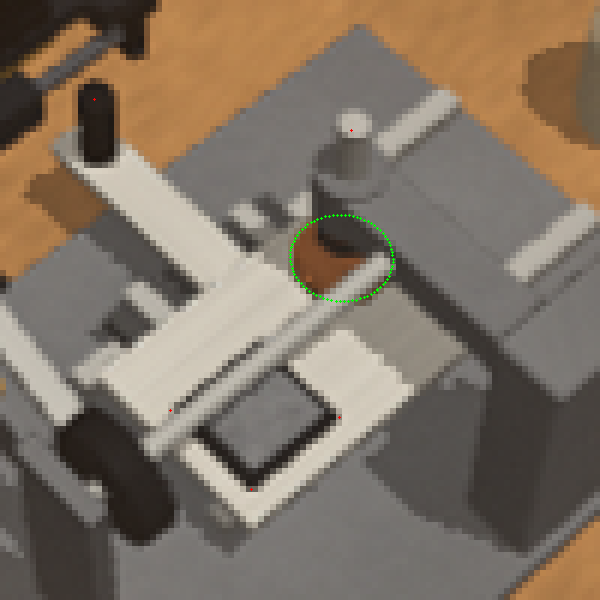

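>>> carry_out:
  increments: "0 0 0 0.001 0 0.007 0; 0 0 0 0.002 0.0007 0.014 0; 0 0 0 0.002 0.0007 0.021 0; 0 0 0 0.002 0.0007 0.0284 0; 0 0 0 0.002 0.0007 0.0284 0"

```text
time: 17.82
ee_pos: [0.582, -0.1498, 0.1771]
eef_rot: [-0.648, 0.761, -0.001, 0.0]
ft_force: [-0.1, 0.1, 0.0]
width: 0.0002
```

Run:
```python
from h import *
inc([*press(-.069,-.18),.127])
```

```text
t 17.82 pos [ 0.582  -0.1498  0.1771] F [-0.1  0.1  0. ] w 0.0002 th -99.19
-> rot [-0.08 -0.02 -0.32] shift [ 0.     -0.0002  0.0501]
```

>>> carry_out:
  increments: "0 0 0 0 -0.001 0.01 0; 0 0 0 0 -0.001 0.02 0; 0 0 0 0 -0.001 0.03 0; 0 0 0 0 -0.001 0.04 0; 0 0 0 0 -0.001 0.05 0"

```text
time: 18.45
ee_pos: [0.5829, -0.1501, 0.1275]
eef_rot: [-0.648, 0.762, -0.001, 0.0]
ft_force: [-3.8, 1.1, 6.9]
width: 0.0006
```

Run:
```python
from h import *
inc([*press(-.069,-.18),.103])
```

```text
t 18.45 pos [ 0.5829 -0.1501  0.1275] F [-3.8  1.1  6.9] w 0.0006 th -99.19
-> rot [-0.07 -0.05 -0.32] shift [-0.0001  0.0006  0.0245]
```

>>> carry_out:
  increments: "0 0 0 0 0 0.006 0; 0 0 0 0 0 0.012 0; 0 0 0 0 0 0.018 0; 0 0 0 0 0 0.0245 0; 0 0 0 0 0 0.0245 0"

```text
time: 19.08
ee_pos: [0.5839, -0.1502, 0.1041]
eef_rot: [-0.648, 0.762, -0.002, 0.001]
ft_force: [-2.3, 1.1, 11.2]
width: 0.0003
```

>>> carry_out:
  increments: "0 0 0 0 0 0 0; 0 0 0 0 0 0 0; 0 0 0 0 0 0 0; 0 0 0 0 0 0 0; 0 0 0 0 0 0 0"

```text
time: 19.7
ee_pos: [0.5839, -0.1502, 0.105]
eef_rot: [-0.648, 0.762, -0.002, 0.001]
ft_force: [-6.1, 0.5, 10.1]
width: 0.0004
```

Run:
```python
from h import *
inc([*press(-.069,-.18),.103])
p,d=r.camera("top");cv2.imwrite("pics/t11.png",cv2.resize(p[90:270,230:410],(600,600),interpolation=3))
C=cloud('top',d);u,v=230+int(232*.3),90+int(247*.3);print('ram z',np.median(C[v-2:v+3,u-2:u+3,2]))
p,d=r.camera("scene");cv2.imwrite('pics/s11.png',cv2.resize(p[120:320,230:440],None,fx=3,fy=3,interpolation=3))
inc([*press(-.069,-.18),.103])
```

```text
t 19.7 pos [ 0.5839 -0.1502  0.105 ] F [-6.1  0.5 10.1] w 0.0004 th -99.2
-> rot [-0.21 -0.09 -0.33] shift [-0.      0.0016  0.002 ]
ram z 0.15471814281296314
t 19.8 pos [ 0.5839 -0.1502  0.105 ] F [-5.4 -0.3  9.9] w 0.0006 th -99.2
-> rot [-0.21 -0.09 -0.33] shift [-0.      0.0016  0.002 ]
```

View pics/t11.png

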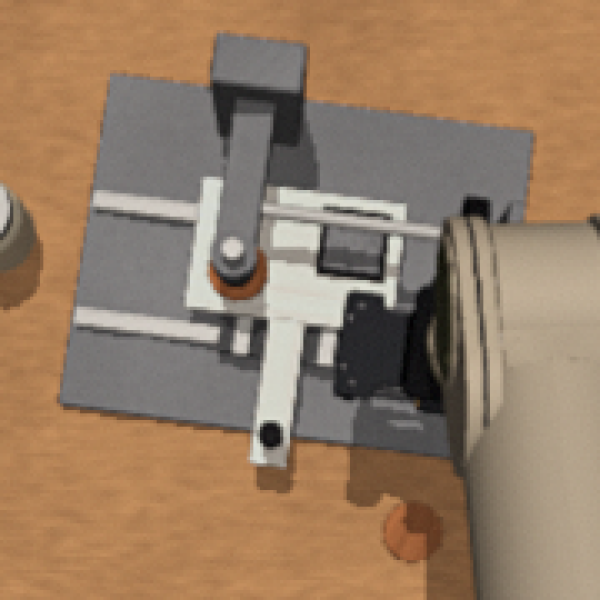

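View pics/s11.png

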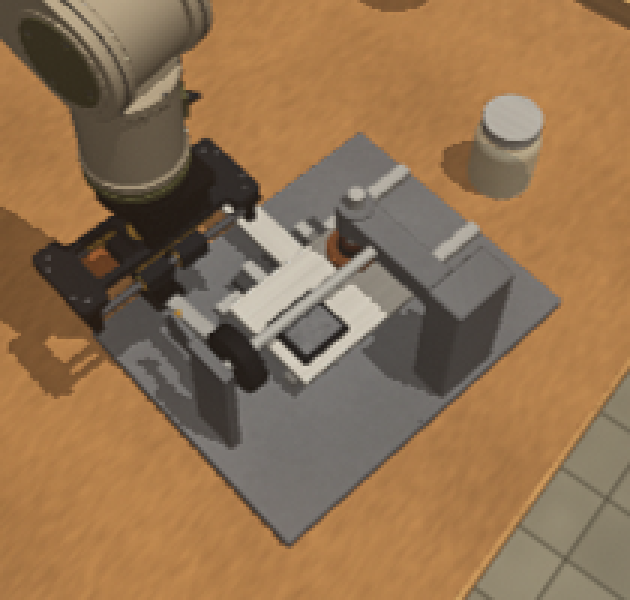

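Run:
```python
from bench import r
print(r.close_job()); s=r.read_state(); print(s['time'],s['ee_pos'],s['ft_force'])
```

```text
the job is handed in; nothing more can be done
None
the job is handed in; nothing more can be done
```

I ran the whole sequence and handed the job in at about 20 s of the 72 s allowed. At hand-in the arm was still holding the paddle at the third notch. No verdict was reported, so these are my own last measurements.

- **Inking:** I slid the carrier so the pad was about 1–3 mm from the stamp's axis by the top camera (limit 8 mm). Pushing the paddle to the third notch dropped the ram top from about 173 to 155 mm, with about 10 N of push. When I let go, the ram came back to 171 mm, so the dial had sprung back to rest.
- **Stamping:** I slid the carrier so the ornament was about 1–2 mm from the stamp's axis (limit 5 mm). The top camera's measurements of the handle, pad and ornament rim agreed on this, and so did an overlay on the scene camera.
- **Final hold:** The paddle was steady at the third notch with about 10 N of push. The fingertips were at 105 mm and the ram top at 155 mm, which puts the dial at roughly 0.6 rad. The carrier did not shift.
- **Bystanders:** The jar and the spare disc were still in place in the last pictures. The bowl and the spoon were outside the crops I checked at the end, but the arm never came down near either.

The disagreements I saw were small. The two cameras differed by about 2 mm in y, and the ram top read about 2 mm off the fitted axis in x. Both are within the stated calibration error.

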